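# Pull check of the worktop spring scale

## Task

Give the sprung pull scale its check: first press lightly on the grey ribbed rubber strip and slide it until its red peak pointer is fully home at the left end of the scale. Then draw the orange handle out until the pointer it pushes along stands level with the yellow tag, hold it there for about a second, and ease the handle gently all the way home, so that the pointer stays behind at the tag as the record. Leave the tag and the things standing around as they are.

Things in the scene. Friction and masses are not known exactly. Their poses are not given: they have to be found in the camera images.
- gauge: fixed pull scale: grey desk-shaped instrument 238 wide (its y), 104 deep (x), 165 high (z), upright; origin on the worktop under the centre of its deck; x away from the robot, y left. The deck (100 mm up the slope, 230 wide, centre 55 mm above the origin) rises away from the robot at 42 degrees; its outward normal is (-0.669, 0, 0.743) in this frame. Both slides run along this y
- hood_edge (a point): middle of the front lower edge of the hood (axes as gauge): the hood is 32 mm thick, reaches over the full width and covers everything behind the deck's centre line, 78 mm above it. So tools must come in tilted, best about 42 degrees, along the deck's normal
- window (a point): centre of the window in the deck, on the rubber strip's surface (axes as gauge). The window is 100 mm along y and 58 mm up the slope; the strip lies 2.5 mm below its frame, its ends hidden under the covers left and right
- strip: dark rubber strip with grey ribs, 56 mm up the slope, no handle: moved along y, with the peak pointer, by friction under a pressed fingertip. It gives 2.5 mm on a light spring (1 N at first, 7 N at the bottom); sliding takes 1.2 N and it stays where left. Over 30 N of press bends it. Origin: deck centre shifted by the pointer's travel; axes: x up the slope, y left, z out of the deck
- marker (a joint): travel of strip and peak pointer, m: 0 fully home at the left end (stop), growing to 0.050 towards the right (gauge -y). The handle pushes the pointer to the right when they meet, which is when pull equals marker; nothing pulls it back
- pointer (a point): tip of the red peak pointer at the lower edge of the strip, at deck level; axes as strip
- pull (a joint): travel of the orange handle, m: 0 fully home, 0.050 fully drawn to the right (gauge -y). A spring draws it home: 3 N at 0, rising by 1.5 N per 10 mm. Let go while drawn, it flies back
- handle (a point): grip point of the orange handle, a fin 10 mm thick (along y), 34 mm wide (up the slope) and 40 mm tall along the deck's normal, on the right part of the deck; the point is on its centre line, 24 mm out from the deck; axes as strip
- tag_mark (a point): upper edge of the yellow tag (6 mm along y, 5 mm high) on the rail just below the window, at deck level on the tag's middle line; axes as strip. The pointer is at the tag when pointer has y = 0 in this frame; a handle that is pushing the pointer then has y = -97 mm in it
- tag (a joint): place of the yellow tag on the scale, m, in the same measure as marker and pull: the pointer is at the tag when marker equals tag
- shaker: salt shaker, 44 mm wide, 90 high, right of the scale; origin at the centre of its underside
- mug: white mug, 83 mm wide, 116 over its handle, 94 high, left of the scale; origin at the centre of its underside
- spice: spice jar with red cap, 47 mm wide, 97 high, further left; origin at the centre of its underside

How it is judged:
On the way, in this order (a step that is already met when the one before it is completed fails the run):
1. the peak pointer is fully home (within 3 mm) (value of joint marker below 0.003 m), for 0.2 s.
2. the handle is drawn and held with the pointer at the tag (within 3 mm) (y of pointer in the frame of tag_mark between -0.003 and 0.003 m and y of handle in the frame of tag_mark between -0.1005 and -0.0935 m), for 0.6 s.
At the end, for the whole second after the job is handed in: the handle is fully home (within 3 mm) and at rest, released, and the peak pointer stands at the yellow tag within 3 mm, at rest (value of joint pull below 0.003 m and y of pointer in the frame of tag_mark between -0.003 and 0.003 m and velocity of joint each of pull, marker below 0.01 m/s); the robot touches nothing.
It fails at once if the handle flies back (faster than 0.5 m/s) (velocity of joint pull below -0.5 m/s).
It fails at once if the strip is pressed with more than 30 N (contact force between strip and the fingers above 30 N).
It fails at once if the tag is moved by more than 3 mm (distance of tag_mark from where it was at the start of the episode above 0.003 m).
It fails at once if the shaker, mug or spice jar is moved by more than 20 mm or tipped ((distance of shaker from where it was at the start of the episode above 0.02 m or angle between shaker's own z axis and vertical above 0.3 rad) or (distance of mug from where it was at the start of the episode above 0.02 m or angle between mug's own z axis and vertical above 0.3 rad) or (distance of spice from where it was at the start of the episode above 0.02 m or angle between spice's own z axis and vertical above 0.3 rad)).
It also fails if it takes over 64 s, if anything falls off the work surface, if the arm or the gripper's body presses on something with over 40 N, if the wrist force passes 120 N, or if a joint passes its speed limit or range.

## Robot

A 7-joint arm with a two-finger parallel gripper is mounted at the origin on a cart in front of the work surface, level with it; the furniture and walls round the work are solid. World frame = base frame: x ahead of the robot, y to its left, z up, the work surface at z = 0. Lengths are in m, angles in rad, forces in N, time in s.
With the tool pointing down it reaches from about 0.4 to 0.85 m from the base axis. Payload 10.4 kg.
Tool frame: the origin (TCP) lies between the finger pads; the fingertips stand 17 mm ahead of it and the grasp point (between the pads) lies 2 mm behind it; z points along the fingers, y is the line along which they close (so a half turn about z gives the same grasp; the last joint's range is limited). The gripper opens to 85 mm and grips with 20 to 120 N. Pads are 22 mm wide; open, the fingers measure 114 mm over their backs; the gripper's body (76 mm by 85 mm) begins 54 mm behind the grasp point. The pads swing forward as they close: fully open they stand 13 mm farther back than shut.
Start: joints at [-1.273, 0.332, -0.065, 1.46, 0.022, 1.35, -0.088], TCP at [0.197, 0.593, 0.209] pointing down, gripper open.
Joint ranges: [-2.6, 2.6], [-0.5, 2.12], [-1.47, 1.34], [0.16, 2.42], [-1.27, 4.41], [0.06, 2.06], [-2.6, 2.6]. Speed limits (rad/s): [2.22, 2.22, 2.79, 2.79, 3.14, 3.14, 3.14].

## Interface

Orientations are given as a unit quaternion [x, y, z, w].
In Python, from workcell import readout, imaging, manip gives the robot as it stands. The module is installed in compiled form; this text tells all that it offers.
- The arm moves only by the shell command python3 -m crank 'ROWS' [OPENING] [FORCE]. ROWS is JSON, a list of rows, each a list of 4 numbers: the shift along the tool's x, y, z as a fraction of full scale, then the turn about the tool's z as a fraction of full scale. In form: [[x, y, z, yaw], ...]. A call has 1 to 5 rows; each row is the pose to reach, as a shift and turn from the pose commanded when the call began, along the tool's axes at that moment; what a row does not reach only later rows make up. Full scale, the value 1, is 400 mm for a shift and 60 degrees for a turn. A row lasts 1/12 s, in which the tool goes at most 41.7 mm and 7.16 degrees, less where a joint would pass 70% of its speed; a pose out of reach is approached as far as the arm can. A call with a number of a shift or a turn outside -1 to 1 is refused whole. A call with a gripper value outside its range is refused whole. OPENING is the gripper command: -1 is shut, 1 is fully open, values between are in proportion, set as the call begins (- or left out, the last holds). The fingers move at their own pace and stop on an object; FORCE is the grip in N (left out, the last holds). Time passes only in rows, so rows that repeat a pose let the fingers close. It gives the time, the measured TCP pose, the force, the opening and the grip force at its end, in the units of the state.
- readout.get_obs(): the state, without advancing time (a new reading comes with each control period).
- imaging.camera(name): name is "side" or "top" or "wrist"; returns a dict with "color" (400x640x3 uint8, red, green, blue), "fx", "fy", "cx", "cy" (pixels), "rvec" (rotation vector, rad) and "tvec" (3), from world to camera coordinates, as OpenCV has them. Camera axes: x right, y down, z forward; pixel columns grow to the right and rows downward; lengths in m; the calibration is good to about 2 mm. The wrist camera is an equidistant fisheye: a pixel r from the principal point sees the ray r / f radians off the axis. A picture is of the moment at which its call begins. There is no depth.
- manip.hand_in(): hands the job in; it is judged then, once.
The state is a dict: "clock": time; "joint_pos": joint angles; "joint_velocities": joint speeds; "tau": joint torques, N m; "position": TCP position; "ee_rot": TCP orientation; "ft_force": force on the tool from outside, world axes, zero at the start; "torque": the same for the moment, N m; "grip_width": opening from 0.0 (shut) to 1.0 (fully open); "grasp_force": force on a finger pad.
Only numpy, scipy, OpenCV 4.12 (cv2) and the standard library are available. Lean on these libraries where they do the work, as an engineer would, in place of code of your own. Each camera call takes 0.05 s, during which the arm holds its last target. There are 200 camera calls.

## Working session

There is one attempt and no reset: what is moved stays moved. The work goes in short steps, Python scripts to look and compute and a shell command to move; the robot and the scene stay as the last step left them, time stands still between calls to the robot, and variables do not carry over. Pictures are saved under pics/ and viewed, at most 10 in all, crops included, and the job is handed in when it is done.

```bash
mkdir -p pics
cat > h.py <<'E'
import numpy as np, cv2
from scipy.spatial.transform import Rotation as R
from workcell import readout, imaging, manip
def snap(n,f):
    c=imaging.camera(n); cv2.imwrite('pics/'+f,c['color'][:,:,::-1]); 
    np.savez('pics/'+f+'.npz',**c); return c
def ray(c,u,v):
    Rm=cv2.Rodrigues(np.array(c['rvec'],float))[0]; t=np.array(c['tvec'],float).ravel()
    d=Rm.T@np.array([(u-c['cx'])/c['fx'],(v-c['cy'])/c['fy'],1]); return -Rm.T@t, d/np.linalg.norm(d)
def proj(c,P):
    return cv2.projectPoints(np.array(P,float).reshape(-1,3),np.array(c['rvec'],float),np.array(c['tvec'],float),np.array([[c['fx'],0,c['cx']],[0,c['fy'],c['cy']],[0,0,1.]]),None)[0].reshape(-1,2)
E
python3 - <<'E'
from h import *
for n in ('side','top'):
    c=snap(n,n+'1.png'); print(n,c['fx'],c['cx'],c['cy'],ray(c,320,200))
o=readout.get_obs(); print({k:np.round(v,3) for k,v in o.items()})
E
```

```text
side 477.72475464192905 326.8332171989536 202.59004863389606 (array([-0.10013502, -0.81880162,  0.69100639]), array([ 0.40338732,  0.80721668, -0.4309059 ]))
top 515.2396253512169 319.8554863503913 198.78081375906518 (array([0.24770499, 0.21406831, 1.47409047]), array([ 0.1425058 ,  0.014614  , -0.98968608]))
{'clock': np.float64(0.1), 'joint_pos': array([-1.273,  0.333, -0.065,  1.461,  0.022,  1.35 , -0.088]), 'joint_velocities': array([ 0.   ,  0.   , -0.   , -0.001, -0.   , -0.   , -0.   ]), 'tau': array([ 1.0000e-03, -6.2675e+01,  4.9000e-02, -3.9243e+01,  1.6000e-02,
        7.0000e-03,  0.0000e+00]), 'position': array([0.197, 0.593, 0.209]), 'ee_rot': array([ 0.16 ,  0.987, -0.001, -0.   ]), 'ft_force': array([-0.001, -0.299, -0.285]), 'torque': array([0.019, 0.043, 0.024]), 'grasp_force': np.float64(0.0), 'grip_width': np.float64(0.996)}
```

View pics/side1.png

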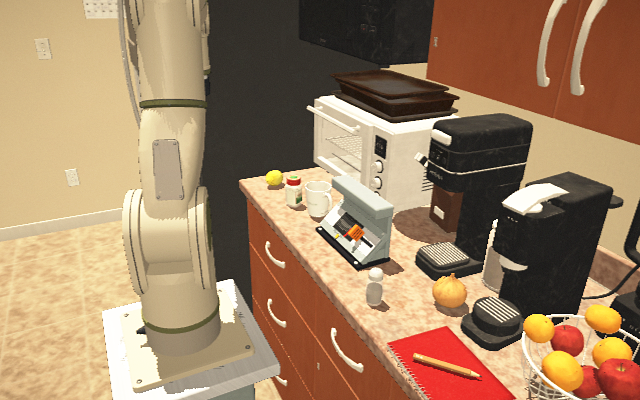

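View pics/top1.png

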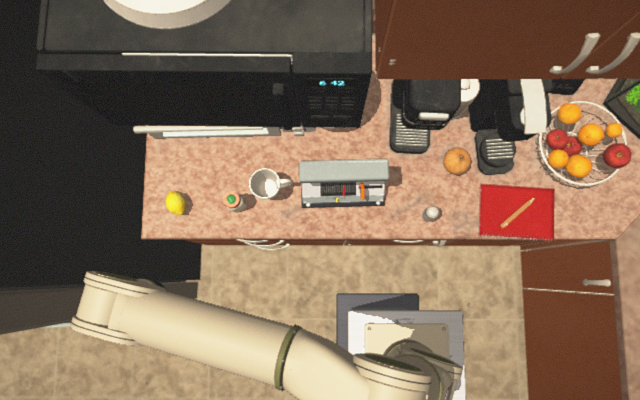

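Run:
```python
from h import *
a=cv2.imread('pics/top1.png')[150:215,290:400]; b=cv2.imread('pics/side1.png')[165:275,305:400]
a=cv2.resize(a,(770,455),interpolation=cv2.INTER_CUBIC)
cv2.imwrite('pics/t2.png',a); cv2.imwrite('pics/s2.png',cv2.resize(b,None,fx=5,fy=5,interpolation=cv2.INTER_CUBIC))
```

```text
(no output)
```

View pics/t2.png

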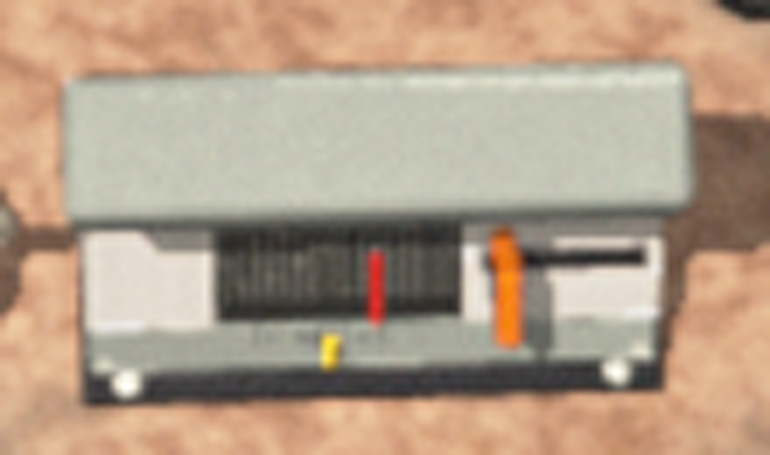

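View pics/s2.png

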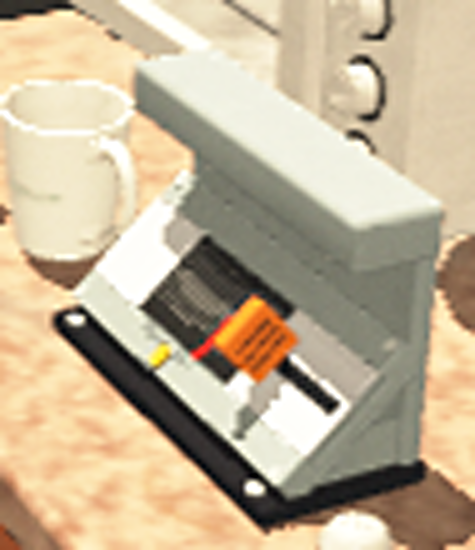

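```bash
cat > g.py <<'E'
from h import *
from scipy.optimize import least_squares
T=dict(np.load('pics/top1.png.npz'));S=dict(np.load('pics/side1.png.npz'))
t=lambda u,v:(290+(u+.5)/7-.5,150+(v+.5)/7-.5); s=lambda u,v:(305+u/5,165+v/5)
hx,hz=0,.165
obs=[(T,(0,.119,.165),t(68,220)),(T,(0,-.119,.165),t(690,208)),(T,(-.037,.115,.0215),t(90,368)),(T,(-.037,-.115,.0215),t(655,350)),
(S,(0,-.119,.165),s(358,225)),(S,(0,.119,.165),s(135,70)),(S,(0,-.119,.133),s(358,268))]
W=lambda p,P:np.array([p[0],p[1],0])+R.from_euler('z',p[2]).apply(P)
f=lambda p:np.concatenate([proj(c,W(p,P))[0]-uv for c,P,uv in obs])
r=least_squares(f,[.45,.15,0]); p=r.x
Rd=np.array([[.743,0,-.669],[0,1,0],[.669,0,.743]]) # cols: upslope, y, normal
if __name__=='__main__':
    print(p,np.round(r.fun.reshape(-1,2),1).tolist())
    Rg=R.from_euler('z',p[2]).as_matrix()@Rd; n=Rg[:,2]; O=np.array([p[0],p[1],.055])
    def pix(c,uv,h):
        o,d=ray(c,*uv); k=((O+n*h-o)@n)/(d@n); return np.round(1000*Rg.T@(o+k*d-O),1)
    for nm,u,h in [('ptr tip',(376,322),0),('tag up',(331,337),0),('winL',(217,318),0),('winR',(460,318),0),('handle top near',(508,346),.04),('handle top far',(502,230),.04),('slotL',(490,258),0),('slotR',(643,256),0)]: print(nm,pix(T,t(*u),h))
    for nm,u,h in [('ptr',(197,357),0),('tag',(165,347),0),('hTop',(258,297),.04),('hR',(298,335),.04)]: print('S',nm,pix(S,s(*u),h))
E
python3 g.py
```

```text
[0.49054137 0.17290194 0.02643292] [[-1.9, -0.6], [1.5, -1.3], [-0.5, 0.1], [-0.4, 0.5], [0.7, 0.9], [-1.3, -2.2], [-0.3, 3.8]]
ptr tip [-30.9  -2.7  -0. ]
tag up [-37.6  15.5  -0. ]
winL [-26.9  61.4  -0. ]
winR [-30.  -36.6   0. ]
handle top near [-17.4 -52.8  40. ]
handle top far [ 36.2 -49.5  40. ]
slotL [ -1.7 -48.3  -0. ]
slotR [  -2.6 -109.3    0. ]
S ptr [-26.1  -2.4   0. ]
S tag [-33.9  22.8   0. ]
S hTop [ 18.2 -50.3  40. ]
S hR [ 16.2 -91.9  40. ]
```

```bash
cat >> h.py <<'E'
def go(P,ang):
    "rows' numbers to bring TCP to world P with tool y at world angle ang (deg)"
    o=readout.get_obs(); q=R.from_quat(o['ee_rot']); m=q.as_matrix()
    a=np.degrees(np.arctan2(m[1,1],m[0,1])); d=np.array(P)-o['position']
    print('pos',np.round(o['position'],4),'yang',round(a,2),'zaxis',np.round(m[:,2],3),'rows',np.round(m.T@d/.4,4),'turn',round((((a-ang)+180)%360-180)/60,3),'f',np.round(o['ft_force'],2),'t',round(float(o['clock']),2),'w',round(float(o['grip_width']),3))
E
python3 -c "
from h import *
go([.36,.2,.23],1.5)"
```

```text
pos [0.197  0.5928 0.2086] yang 71.62 zaxis [-0.    -0.001 -1.   ] rows [-0.6964 -0.8034 -0.0525] turn 1.169 f [-0.   -0.3  -0.29] t 0.1 w 0.996
```

```bash
python3 -m crank '[[-0.07,-0.08,-0.02,0.11],[-0.14,-0.16,-0.04,0.22],[-0.2,-0.24,-0.05,0.33],[-0.27,-0.31,-0.05,0.44],[-0.33,-0.38,-0.05,0.55]]' 1; python3 -c "
from h import *
go([.36,.2,.23],1.5)"
```

```text
clock: 0.52
position: [0.2754, 0.4049, 0.2293]
ee_rot: [0.436, 0.9, 0.0, -0.0]
ft_force: [1.6, -0.4, -0.4]
grip_width: 1.001
grasp_force: 0.0
pos [0.2754 0.4049 0.2293] yang 38.24 zaxis [ 0.  0. -1.] rows [-0.5332 -0.151  -0.0018] turn 0.612 f [ 1.58 -0.39 -0.44] t 0.52 w 1.001
```

```bash
python3 -m crank '[[-0.1,-0.03,0,0.11],[-0.2,-0.06,0,0.22],[-0.3,-0.085,0,0.33],[-0.4,-0.11,0,0.44],[-0.5,-0.14,0,0.55]]';python3 -m crank '[[-0.02,0,0,0.03],[-0.02,0,0,0.06],[-0.02,0,0,0.06]]'; python3 -c "
from h import *
go([.36,.2,.23],1.5)
c=snap('wrist','w1.png'); print(c['fx'],c['cx'],c['cy'])"
```

```text
clock: 0.93
position: [0.3557, 0.2142, 0.2292]
ee_rot: [0.674, 0.739, 0.0, -0.0]
ft_force: [0.7, 0.1, 0.8]
grip_width: 1.001
grasp_force: 0.0
clock: 1.18
position: [0.3563, 0.2075, 0.2293]
ee_rot: [0.696, 0.718, 0.0, -0.0]
ft_force: [0.0, 0.4, 0.8]
grip_width: 1.002
grasp_force: 0.0
pos [0.3563 0.2075 0.2293] yang 1.84 zaxis [-0.  0. -1.] rows [-0.019   0.0086 -0.0018] turn 0.006 f [0.01 0.39 0.78] t 1.18 w 1.002
309.70691628693146 323.3243241662916 204.25874736660987
```

View pics/w1.png

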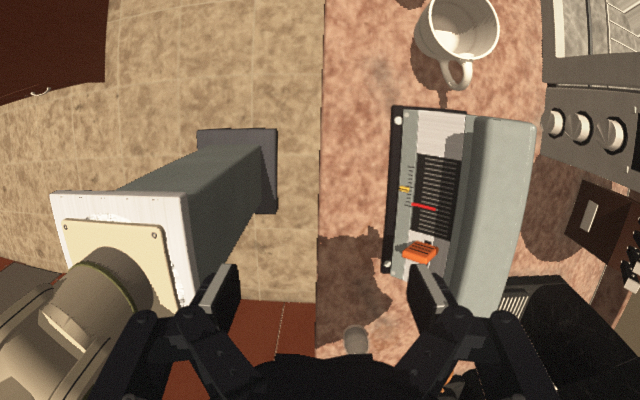

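Run:
```python
from h import *
a=cv2.imread('pics/w1.png')[95:290,375:475]
cv2.imwrite('pics/w1z.png',cv2.resize(a,None,fx=3.05,fy=3.05,interpolation=cv2.INTER_CUBIC))
hs=cv2.cvtColor(a,cv2.COLOR_BGR2HSV)
for n,l,h in [('y',(24,150,120),(34,255,255)),('r',(0,180,100),(5,255,255)),('o',(8,180,120),(20,255,255))]:
    m=cv2.inRange(hs,l,h); k,lab,st,ce=cv2.connectedComponentsWithStats(m); i=1+np.argmax(st[1:,4]); print(n,st[i]+np.array([375,95,0,0,0]),ce[i]+[375,95])
```

```text
Traceback (most recent call last):
ValueError: attempt to get argmax of an empty sequence
```

View pics/w1z.png

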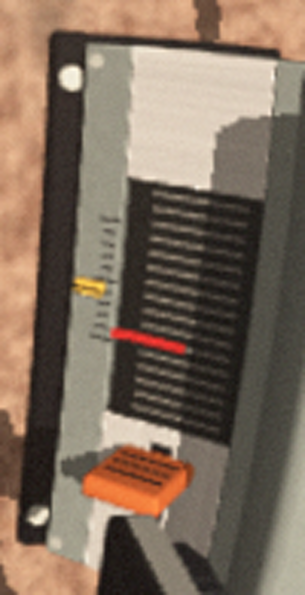

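```bash
cat > g2.py <<'E'
from g import *
Wc=dict(np.load('pics/w1.png.npz'))
def fproj(c,P):
    K=np.array([[c['fx'],0,c['cx']],[0,c['fy'],c['cy']],[0,0,1.]])
    return cv2.fisheye.projectPoints(np.array(P,float).reshape(1,-1,3),np.array(c['rvec'],float).reshape(3,1),np.array(c['tvec'],float).reshape(3,1),K,np.zeros(4))[0].reshape(-1,2)
w=lambda u,v:np.array([375+(u+.5)/3.05-.5,95+(v+.5)/3.05-.5])
def D(p,P): # deck mm -> world
    return W(p,np.array([0,0,.055])+Rd@(np.array(P)/1000))
fe=[((-50,115,0),(87,44)),((-50,-115,0),(50,550))]
def F(q):
    a=[fproj(Wc,D(q,P))[0]-w(*uv) for P,uv in fe]
    a+=[fproj(Wc,D(q,(-29,q[3]+s,0)))[0]-w(*uv) for s,uv in [(50,(128,180)),(-50,(106,410))]]
    return np.concatenate(a)
r2=least_squares(F,[.49,.17,.026,12],x_scale=[.01,.01,.01,1]); q=r2.x
def pixw(uv,h,c=Wc):
    K=np.array([[c['fx'],0,c['cx']],[0,c['fy'],c['cy']],[0,0,1.]])
    x=cv2.fisheye.undistortPoints(np.array(uv,float).reshape(1,1,2),K,np.zeros(4))[0,0]
    Rm=cv2.Rodrigues(np.array(c['rvec'],float))[0]; o=-Rm.T@np.ravel(c['tvec']); d=Rm.T@np.r_[x,1]
    Rg=R.from_euler('z',q[2]).as_matrix()@Rd; n=Rg[:,2]; O=np.array([q[0],q[1],.055])
    k=((O+n*h-o)@n)/(d@n); return np.round(1000*Rg.T@(o+k*d-O),1)
if __name__=='__main__':
    print(q,np.round(r2.fun,1))
    print('combined check T/S',np.round(f(q[:3]).reshape(-1,2),1).tolist())
    for nm,uv,h in [('ptr tip',(112,333),0),('ptr far',(187,350),-.002),('tag lo',(74,285),0),('tag up',(105,289),0),('tick0',(101,219),0),('tick50',(97,337),0),('h LL',(127,446),.04),('h UL',(193,467),.04),('h LR?',(84,488),.04)]: print(nm,pixw(w(*uv),h))
    o,d=ray(T,431,208); k=(.09-o[2])/d[2]; print('shaker',o+k*d)
E
python3 g2.py
```

```text
[ 0.49032565  0.17355567  0.0325323  12.77761028] [-0.  -0.2 -0.2  0.2 -0.1 -0.4  0.4  0.6]
combined check T/S [[-2.1, -0.3], [1.2, -1.5], [-0.6, 0.4], [-0.5, 0.4], [0.7, 0.8], [-1.7, -2.2], [-0.2, 3.7]]
ptr tip [-30.5  -2.1   0. ]
ptr far [ 2.9 -2.1 -2. ]
tag lo [-50.2  14.7   0. ]
tag up [-35.5  15.9  -0. ]
tick0 [-39.8  44.6   0. ]
tick50 [-37.3  -5.4  -0. ]
h LL [ -0.8 -29.9  40. ]
h UL [ 26.8 -30.1  40. ]
h LR? [-16.8 -53.2  40. ]
shaker [ 0.4253082  -0.06522752  0.09      ]
```

```bash
cat >> h.py <<'E'
q=[.4903,.1736,.0325]
def gg(gx,gy,z):
    P=np.array([q[0],q[1],0])+R.from_euler('z',q[2]).apply([gx/1000,gy/1000,z/1000]); go(P,np.degrees(q[2]))
E
python3 -c "
from h import *
gg(-100,-17,100);gg(-100,-17,44)"
```

```text
pos [0.3561 0.2081 0.2292] yang 2.04 zaxis [-0.  0. -1.] rows [-0.14    0.0821  0.323 ] turn 0.003 f [ 0.04  0.06 -0.63] t 1.23 w 0.998
pos [0.3561 0.2081 0.2292] yang 2.04 zaxis [-0.  0. -1.] rows [-0.1401  0.0822  0.463 ] turn 0.003 f [ 0.04  0.06 -0.63] t 1.23 w 0.998
```

```bash
python3 -m crank '[[-0.07,0.04,0.05,0],[-0.14,0.082,0.12,0],[-0.14,0.082,0.2,0],[-0.14,0.082,0.28,0],[-0.14,0.082,0.323,0]]' >/dev/null; python3 -m crank '[[0,0,0.05,0],[0,0,0.1,0],[0,0,0.14,0],[0,0,0.14,0]]'; python3 -c "
from h import *
gg(-100,-17,44);gg(-76,-17,44)
c=snap('wrist','w2.png');c=snap('side','s3.png')
a=cv2.imread('pics/w2.png')[60:400,300:640];b=cv2.resize(cv2.imread('pics/s3.png')[150:290,290:430],(400,400),interpolation=cv2.INTER_CUBIC)
cv2.imwrite('pics/c2.png',np.hstack([cv2.resize(a,(400,400)),b]))"
```

```text
clock: 1.98
position: [0.3889, 0.153, 0.0413]
ee_rot: [0.693, 0.72, -0.003, -0.0]
ft_force: [-1.0, -0.4, -0.3]
grip_width: 1.003
grasp_force: 0.0
pos [0.3889 0.153  0.0413] yang 2.19 zaxis [-0.004 -0.003 -1.   ] rows [ 0.0007  0.0051 -0.0068] turn 0.005 f [-1.01 -0.44 -0.33] t 1.98 w 1.003
pos [0.3889 0.153  0.0413] yang 2.19 zaxis [-0.004 -0.003 -1.   ] rows [ 0.0004  0.0651 -0.007 ] turn 0.005 f [-1.01 -0.44 -0.33] t 1.98 w 1.003
```

View pics/c2.png

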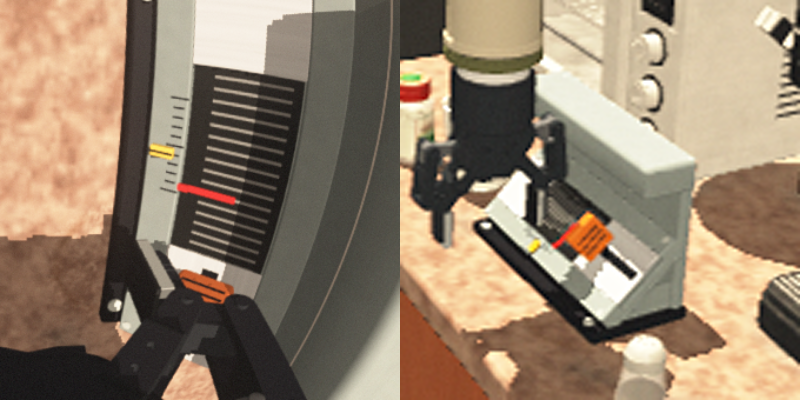

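Run:
```python
from h import *
c=dict(np.load('pics/s3.png.npz'))
for n,u,v in [('kn right',567,150),('kn top',548,115),('kn bot',563,178),('tip',535,238),('tipL',527,225),('other tip',447,245),('other kn left',415,160)]:
    for y in (.139,.153):
        o,d=ray(c,290+u*.35,150+v*.35); k=(y-o[1])/d[1]; P=o+k*d; print(n,y,np.round(1000*R.from_euler('z',-q[2]).apply(P-[q[0],q[1],0])))
```

```text
kn right 0.139 [471. -50.  58.]
kn right 0.153 [487. -36.  49.]
kn top 0.139 [433. -49. 107.]
kn top 0.153 [448. -35.  99.]
kn bot 0.139 [473. -50.  24.]
kn bot 0.153 [489. -37.  14.]
tip 0.139 [447. -49. -46.]
tip 0.153 [463. -36. -56.]
tipL 0.139 [432. -49. -26.]
tipL 0.153 [447. -35. -36.]
other tip 0.139 [320. -45. -24.]
other tip 0.153 [334. -31. -35.]
other kn left 0.139 [260. -43.  89.]
other kn left 0.153 [273. -29.  80.]
```

Run:
```python
from h import *
c=dict(np.load('pics/s3.png.npz'))
for n,u,v in [('kn right',567,150),('kn top',548,115),('kn bot',563,178),('tip',535,238),('tipL',527,225),('other tip',447,245),('other kn left',415,160)]:
    for y in (.142,.153):
        o,d=ray(c,290+(u-400)*.35,150+v*.35); k=(y-o[1])/d[1]; P=o+k*d; print(n,y,np.round(1000*R.from_euler('z',-q[2]).apply(P-[q[0],q[1],0])))
```

```text
kn right 0.142 [-29. -31. 155.]
kn right 0.153 [-22. -20. 149.]
kn top 0.142 [-50. -30. 194.]
kn top 0.153 [-44. -19. 188.]
kn bot 0.142 [-32. -31. 127.]
kn bot 0.153 [-25. -20. 121.]
tip 0.142 [-58. -30.  71.]
tip 0.153 [-52. -19.  64.]
tipL 0.142 [-67. -29.  86.]
tipL 0.153 [-61. -19.  79.]
other tip 0.142 [-148.  -27.   84.]
other tip 0.153 [-142.  -16.   77.]
other kn left 0.142 [-178.  -26.  175.]
other kn left 0.153 [-173.  -15.  169.]
```

Run:
```python
from h import *
c=dict(np.load('pics/s3.png.npz'));im=cv2.imread('pics/s3.png')
G=lambda *g:np.array([q[0],q[1],0])+R.from_euler('z',q[2]).apply(np.array(g)/1000)
big=cv2.resize(im[140:280,270:430],None,fx=5,fy=5,interpolation=cv2.INTER_CUBIC)[:600]
for g,col in [((-150,-19,37),(0,0,255)),((-102,-19,41),(0,255,0)),((-45,-19,37),(255,0,0)),((0,-119,133),(255,0,255)),((0,119,133),(255,0,255)),((-37,-115,21.5),(255,255,0)),((-37,115,21.5),(255,255,0))]:
    u,v=proj(c,G(*g))[0]; cv2.circle(big,(int((u-270)*5),int((v-140)*5)),5,col,2)
cv2.imwrite('pics/s3z.png',big)
```

```text
(no output)
```

View pics/s3z.png

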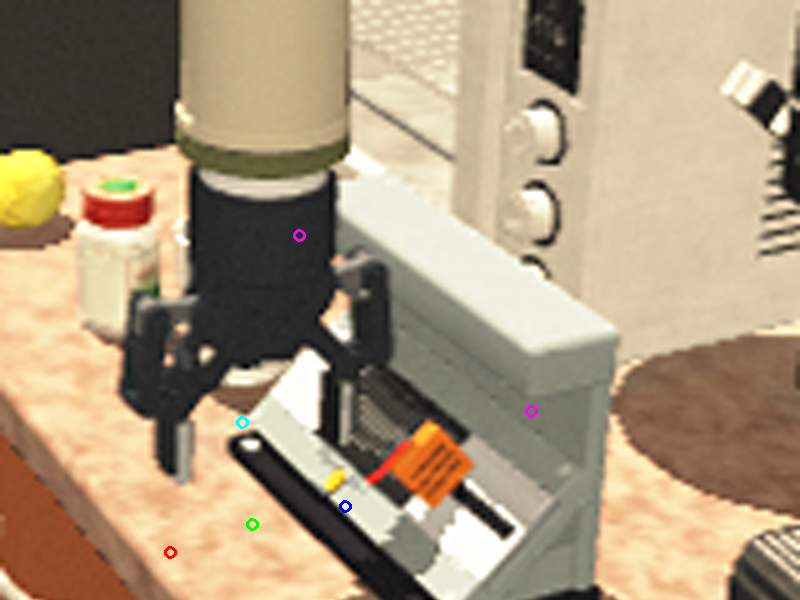

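Run:
```python
from g2 import *
# tool pose at w1: pos .3561 .2081 .2292, yang 1.94
a=np.radians(1.94); ty=np.array([np.cos(a),np.sin(a),0]); tx=np.array([-np.sin(a),np.cos(a),0]); tz=np.array([0,0,-1.]); P=np.array([.3562,.2078,.2292])
for z in (4,-36):
  for x in (-11,11):
    for y in (42.5,57,-42.5): print((x,y,z),np.round(fproj(Wc,P+(tx*x+ty*y+tz*z)/1000)[0]))
Rm=cv2.Rodrigues(np.array(Wc['rvec'],float))[0]; C=-Rm.T@np.ravel(Wc['tvec']); print('cam in tool mm',[round(float((C-P)@v*1000)) for v in (tx,ty,tz)])
print('axis',np.round(Rm[2],3))
for g in [(-52,-119,0),(-52,119,0),(0,-119,165),(0,-119,133)]: print(g,np.round((proj(S,W(q[:3],np.array(g)/1000))[0]-[305,165])*5))
```

```text
(-11, 42.5, 4) [392. 258.]
(-11, 57, 4) [414. 257.]
(-11, -42.5, 4) [258. 258.]
(11, 42.5, 4) [395. 226.]
(11, 57, 4) [418. 226.]
(11, -42.5, 4) [255. 227.]
(-11, 42.5, -36) [407. 295.]
(-11, 57, -36) [433. 293.]
(-11, -42.5, -36) [244. 295.]
(11, 42.5, -36) [412. 258.]
(11, 57, -36) [440. 257.]
(11, -42.5, -36) [238. 259.]
cam in tool mm [84, -1, -165]
axis [ 0.011 -0.328 -0.945]
(-52, -119, 0) [254. 537.]
(-52, 119, 0) [ 42. 332.]
(0, -119, 165) [361. 229.]
(0, -119, 133) [357. 286.]
```

```bash
python3 -m crank '[[0,0,0.05,0],[0,0,0.093,0],[0,0,0.093,0],[0,0,0.093,0]]'; python3 -c "
from h import *
gg(-75,-17,4)
c=snap('wrist','w4.png');c=snap('side','s4.png')
b=cv2.imread('pics/s4.png')[150:270,290:430]
cv2.imwrite('pics/s4z.png',cv2.resize(b,(700,600),interpolation=cv2.INTER_CUBIC))"
```

```text
clock: 2.42
position: [0.3911, 0.1536, 0.0076]
ee_rot: [0.694, 0.72, -0.0, -0.0]
ft_force: [-0.6, -0.7, 0.5]
grip_width: 1.0
grasp_force: 0.0
pos [0.3911 0.1536 0.0076] yang 2.06 zaxis [-0. -0. -1.] rows [-0.0008  0.062   0.009 ] turn 0.003 f [-0.64 -0.7   0.51] t 2.42 w 1.0
```

View pics/s4z.png

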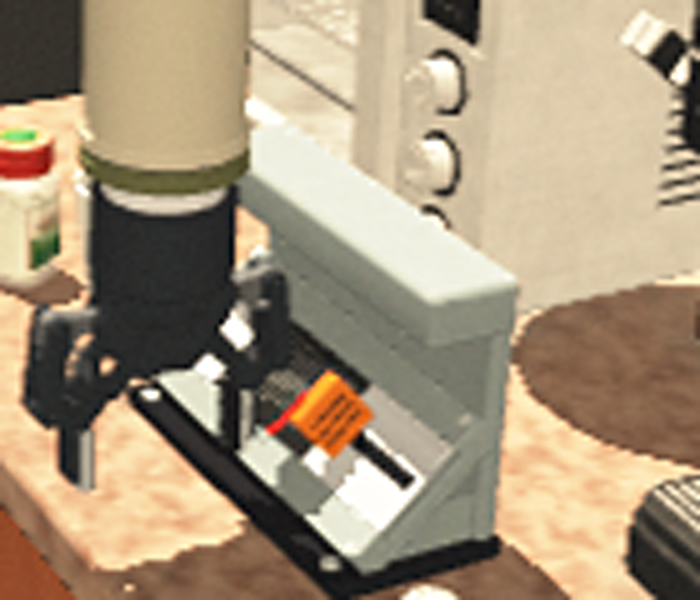

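```bash
python3 -m crank '[[0,0.02,0.005,0],[0,0.045,0.009,0],[0,0.045,0.009,0],[0,0.045,0.009,0]]' | grep -E 'pos|ft_f|clock'; for i in 1; do :; done; python3 -m crank '[[0,0.005,0,0],[0,0.005,0,0],[0,0.005,0,0]]'| grep -E 'pos|ft_f'; python3 -c "
from h import *
gg(-71,-17,4)"
```

```text
clock: 2.85
position: [0.4099, 0.154, 0.0035]
ft_force: [-0.0, -0.4, 0.7]
position: [0.4109, 0.154, 0.0033]
ft_force: [-0.2, -0.2, -0.4]
pos [0.4109 0.154  0.0033] yang 2.02 zaxis [-0. -0. -1.] rows [-0.0002  0.0225 -0.0018] turn 0.003 f [-0.21 -0.17 -0.44] t 3.1 w 1.003
```

```bash
python3 -m crank '[[0,0.005,0,0],[0,0.01,0,0],[0,0.01,0,0]]'| grep -E 'pos|ft_f';python3 -m crank '[[0,0.004,0,0],[0,0.004,0,0],[0,0.004,0,0]]'| grep -E 'pos|ft_f';python3 -m crank '[[0,0.004,0,0],[0,0.004,0,0],[0,0.004,0,0]]'| grep -E 'pos|ft_f'
```

```text
position: [0.4154, 0.1543, 0.0034]
ft_force: [0.1, -0.7, 0.2]
position: [0.4166, 0.1543, 0.0033]
ft_force: [-0.5, 0.8, 0.1]
position: [0.4182, 0.1543, 0.0033]
ft_force: [0.0, 0.3, -0.6]
```

```bash
for_=1; python3 -m crank '[[0,0.004,0,0],[0,0.004,0,0],[0,0.004,0,0]]'| grep -E 'pos|ft_f';python3 -m crank '[[0,0.004,0,0],[0,0.004,0,0],[0,0.004,0,0]]'| grep -E 'pos|ft_f';python3 -m crank '[[0,0.004,0,0],[0,0.004,0,0],[0,0.004,0,0]]'| grep -E 'pos|ft_f'
```

```text
position: [0.4199, 0.1544, 0.0033]
ft_force: [-0.3, -0.1, -0.8]
position: [0.4208, 0.1543, 0.003]
ft_force: [-3.8, -0.7, -0.1]
position: [0.4205, 0.1541, 0.0023]
ft_force: [-11.0, 0.3, -0.4]
```

```bash
python3 -m crank '[[0,-0.009,0,0],[0,-0.009,0,0],[0,-0.009,0,0]]'| grep -E 'pos|ft_f';python3 -m crank '[[0,0,0.005,0],[0,0,0.005,0],[0,0,0.005,0]]'| grep -E 'pos|ft_f';python3 -m crank '[[0,0,0.004,0],[0,0,0.004,0],[0,0,0.004,0]]'| grep -E 'pos|ft_f'
```

```text
position: [0.4198, 0.1546, 0.0036]
ft_force: [-0.7, 0.4, -0.2]
position: [0.4196, 0.1544, 0.0013]
ft_force: [-0.4, -0.2, -0.6]
position: [0.4198, 0.1545, 0.0001]
ft_force: [-1.4, -0.6, 6.0]
```

```bash
cat > look.py <<'E'
from g2 import *
def look(f='wl.png'):
    c=snap('wrist',f); im=cv2.imread('pics/'+f); hs=cv2.cvtColor(im,cv2.COLOR_BGR2HSV); hs[:,:330]=0; hs[:,480:]=0; hs[:60]=0
    for n,l,h in [('y',(21,140,110),(35,255,255)),('r',(0,180,90),(6,255,255)),('r',(175,180,90),(180,255,255)),('o',(7,170,90),(20,255,255))]:
        m=cv2.inRange(hs,l,h); k,lab,st,ce=cv2.connectedComponentsWithStats(m)
        if k<2: continue
        i=1+np.argmax(st[1:,4]); ys,xs=np.where(lab==i); j=xs<=xs.min()+3
        print(n,st[i][4],np.round(ce[i]),'deck',pixw(ce[i],0,c),'left end',pixw((xs[j].mean(),ys[j].mean()),0,c),'right end',pixw((xs[xs>=xs.max()-3].mean(),ys[xs>=xs.max()-3].mean()),0,c))
if __name__=='__main__': look()
E
python3 look.py; python3 -m crank '[[0.004,0,0,0],[0.012,0,0,0],[0.02,0,0,0],[0.02,0,0,0]]'| grep -E 'pos|ft_f'; python3 look.py
```

```text
y 240 [406. 212.] deck [-42.8  15.1  -0. ] left end [-49.2  14.8  -0. ] right end [-36.7  15.8  -0. ]
r 453 [452. 258.] deck [-15.7  -1.   -0. ] left end [-30.   -1.7   0. ] right end [-2.3 -0.9 -0. ]
o 828 [458. 382.] deck [  7.6 -77.7  -0. ] left end [ -0.1 -97.2  -0. ] right end [ 13.7 -62.6  -0. ]
position: [0.4199, 0.1625, 0.0001]
ft_force: [-0.5, -1.0, 4.7]
y 223 [404. 228.] deck [-42.7  14.8  -0. ] left end [-49.2  14.6  -0. ] right end [-36.9  15.4   0. ]
r 420 [453. 273.] deck [-13.1  -0.9  -0. ] left end [-29.4   0.1  -0. ] right end [-0.1 -0.9 -0. ]
o 818 [459. 381.] deck [  8.  -68.5  -0. ] left end [  0.3 -89.3  -0. ] right end [ 13.7 -55.1   0. ]
```

```bash
python3 -m crank '[[0,-0.05,-0.05,0],[0,-0.1,-0.14,0],[0,-0.14,-0.2,0],[0,-0.14,-0.2,0]]'| grep -E 'pos|ft_f|clock'
python3 - <<'E'
from g2 import *
print('joints',np.round(readout.get_obs()['joint_pos'],2))
for n,u,v,z in [('mug c',265,184,.094),('mug handle',290,183,.06),('mug low',262,200,.094)]:
    o,d=ray(T,u,v); k=(z-o[2])/d[2]; print(n,o+k*d)
E
```

```text
clock: 6.12
position: [0.3631, 0.1617, 0.0835]
ft_force: [0.6, 0.6, 0.8]
joints [-0.9  -0.08  0.36  2.19  0.03  1.02 -0.52]
mug c [0.49038212 0.38434534 0.094     ]
mug handle [0.49918798 0.31874756 0.06      ]
mug low [0.44635954 0.39170033 0.094     ]
```

```bash
python3 -m crank '[[0,0,0,0.11],[0,0,0,0.22],[0,0,0,0.33],[0,0,0,0.44],[0,0,0,0.55]]'>/dev/null; python3 -m crank '[[0,0,0,0.11],[0,0,0,0.22],[0,0,0,0.33],[0,0,0,0.44],[0,0,0,0.53]]'| grep -E 'pos|ft_f|clock'; python3 -m crank '[[0,0,0,0],[0,0,0,0]]'|grep ft
cat >> h.py <<'E'
def gt(tx,ty,z,th=-65,d=(11,51)):
    "bring finger corner d (tool mm) to gauge (tx,ty) mm; TCP z mm; prints current corner and rows"
    o=readout.get_obs(); P=o['position']; m=R.from_quat(o['ee_rot']).as_matrix()
    cur=P+m@np.array([d[0],d[1],0])/1000; cg=R.from_euler('z',-q[2]).apply(cur-[q[0],q[1],0])*1000
    a=np.radians(th)+q[2]; M=np.array([[-np.sin(a),np.cos(a),0],[np.cos(a),np.sin(a),0],[0,0,-1.]]).T
    C=np.array([q[0],q[1],z/1000])+R.from_euler('z',q[2]).apply([tx/1000,ty/1000,0])-M@np.array([d[0],d[1],0])/1000
    print('corner now',np.round(cg[:2],1),'z',round(P[2]*1000,1)); go(C,np.degrees(a))
E
python3 -c "
from h import *
gt(-40,-14,40); gt(-40,-14,8); print(readout.get_obs()['joint_pos'].round(2))"
```

```text
clock: 6.95
position: [0.3632, 0.1603, 0.0793]
ft_force: [0.5, -0.3, -0.3]
ft_force: [-0.3, -0.6, -0.0]
corner now [-95.6 -50.4] z 79.4
pos [0.3632 0.1603 0.0794] yang -62.61 zaxis [-0. -0. -1.] rows [ 0.1659 -0.0225  0.0985] turn 0.009 f [-0.3  -0.58 -0.01] t 7.12 w 1.003
corner now [-95.6 -50.4] z 79.4
pos [0.3632 0.1603 0.0794] yang -62.61 zaxis [-0. -0. -1.] rows [ 0.1659 -0.0225  0.1785] turn 0.009 f [-0.3  -0.58 -0.01] t 7.12 w 1.003
[-0.85 -0.06  0.32  2.19  0.02  1.01 -1.64]
```

```bash
python3 -m crank '[[0.08,-0.01,0.03,0],[0.166,-0.0225,0.08,0],[0.166,-0.0225,0.14,0.009],[0.166,-0.0225,0.1785,0.009],[0.166,-0.0225,0.1785,0.009]]'| grep -E 'pos|ft_f|clock'; python3 -c "
from h import *
gt(-20,-12,6);gt(-12,-12,6)"
```

```text
clock: 7.53
position: [0.4163, 0.1976, 0.0051]
ft_force: [-0.9, -0.5, -0.7]
corner now [-41.7 -15.2] z 5.1
pos [0.4163 0.1976 0.0051] yang -63.12 zaxis [-0.004 -0.004 -1.   ] rows [ 0.0525  0.0156 -0.0024] turn 0.0 f [-0.86 -0.46 -0.68] t 7.53 w 0.996
corner now [-41.7 -15.2] z 5.1
pos [0.4163 0.1976 0.0051] yang -63.12 zaxis [-0.004 -0.004 -1.   ] rows [ 0.0707  0.0241 -0.0025] turn 0.0 f [-0.86 -0.46 -0.68] t 7.53 w 0.996
```

```bash
python3 -m crank '[[0.025,0.008,-0.003,0],[0.0525,0.0156,-0.003,0],[0.0525,0.0156,-0.003,0],[0.0525,0.0156,-0.003,0]]'| grep -E 'pos|ft_f|clock'; for k in 1; do python3 -m crank '[[0.0046,0.0022,0,0],[0.0092,0.0044,0,0],[0.0092,0.0044,0,0]]'| grep -E 'ft_f'; done;  python3 -c "
from h import *
gt(-12,-12,6)"
```

```text
clock: 7.87
position: [0.44, 0.2026, 0.0102]
ft_force: [-1.2, -1.0, -0.3]
ft_force: [0.0, -0.5, -1.2]
corner now [-14.1 -11. ] z 9.8
pos [0.4438 0.2028 0.0098] yang -63.3 zaxis [ 0.  0. -1.] rows [0.0034 0.0046 0.0095] turn -0.003 f [ 0.02 -0.46 -1.18] t 8.12 w 1.0
```

```bash
python3 -m crank '[[0.003,0.0015,0,0],[0.0069,0.0033,0,0],[0.0069,0.0033,0,0]]'| grep -E 'pos|ft_f'; python3 -m crank '[[0,0,0.004,0],[0,0,0.008,0],[0,0,0.008,0]]'| grep -E 'pos|ft_f'; python3 -m crank '[[0,0,0.004,0],[0,0,0.004,0],[0,0,0.004,0]]'| grep -E 'pos|ft_f'
```

```text
position: [0.447, 0.2028, 0.0096]
ft_force: [-0.1, 0.1, -0.8]
position: [0.4464, 0.2026, 0.0059]
ft_force: [-0.6, -0.2, 0.2]
position: [0.4467, 0.2027, 0.0046]
ft_force: [-0.0, -0.0, -0.3]
```

```bash
for k in a; do python3 -m crank '[[0,0,0.003,0],[0,0,0.003,0],[0,0,0.003,0]]'| grep -E 'pos|ft_f'; done; python3 -m crank '[[0,0,0.003,0],[0,0,0.003,0],[0,0,0.003,0]]'| grep -E 'pos|ft_f'; python3 -m crank '[[0,0,0.003,0],[0,0,0.003,0],[0,0,0.003,0]]'| grep -E 'pos|ft_f'
```

```text
position: [0.4468, 0.2028, 0.0035]
ft_force: [-0.9, 0.9, 1.3]
position: [0.4468, 0.2029, 0.0024]
ft_force: [-0.5, -0.7, 2.4]
position: [0.4469, 0.2029, 0.0013]
ft_force: [0.1, -0.3, 5.2]
```

```bash
python3 look.py; python3 -m crank '[[0.002,-0.0045,0,0],[0.0042,-0.009,0,0],[0.0064,-0.0135,0,0],[0.0085,-0.0181,0,0],[0.0085,-0.0181,0,0]]'| grep -E 'pos|ft_f'; python3 look.py
```

```text
position: [0.4464, 0.2113, 0.0011]
ft_force: [-0.5, -1.4, 4.5]
```

```bash
cat > ls.py <<'E'
from g2 import *
Rg=R.from_euler('z',q[2]).as_matrix()@Rd; O=np.array([q[0],q[1],.055])
def dk(c,uv,h=0):
    o,d=ray(c,*uv); n=Rg[:,2]; k=((O+n*h-o)@n)/(d@n); return np.round(1000*Rg.T@(o+k*d-O),1)[:2]
for cam in ('side','top'):
    c=imaging.camera(cam); im=c['color'][:,:,::-1].copy(); cv2.imwrite('pics/l_%s.png'%cam,im); hs=cv2.cvtColor(im,cv2.COLOR_BGR2HSV); mk=np.zeros(hs.shape[:2],np.uint8)
    pg=proj(c,[O+Rg@np.array(x)/1000 for x in [(-52,116,0),(-52,-116,0),(30,-116,40),(30,116,20)]]); cv2.fillPoly(mk,[pg.astype(int)],255)
    for n,l,h in [('y',(21,140,110),(35,255,255)),('r',(0,150,90),(5,255,255)),('o',(8,170,90),(20,255,255))]:
        m=cv2.inRange(hs,l,h)&mk; ys,xs=np.where(m)
        if len(xs)>2: print(cam,n,len(xs),np.round([xs.mean(),ys.mean()],1),'deck',dk(c,(xs.mean(),ys.mean()),.0 if n!='o' else .03))
E
python3 ls.py
```

```text
side y 10 [336.5 235.5] deck [-38.7  23.6]
side r 5 [348.8 227.8] deck [-0.2  7. ]
side o 160 [355.5 232.6] deck [  0.4 -57.9]
top o 15 [362.3 185.9] deck [ 18.5 -54. ]
```

Run:
```python
import cv2,numpy as np
for f in ('side1','s4','l_side'):
    im=cv2.imread(f'pics/{f}.png'); hs=cv2.cvtColor(im,cv2.COLOR_BGR2HSV)[200:260,325:365]
    m=cv2.inRange(hs,(0,150,90),(5,255,255)); ys,xs=np.where(m); print(f,sorted(zip(xs+325,ys+200))[:25])
```

```text
side1 [(np.int64(343), np.int64(235)), (np.int64(344), np.int64(235)), (np.int64(344), np.int64(236)), (np.int64(345), np.int64(234)), (np.int64(345), np.int64(235)), (np.int64(345), np.int64(236)), (np.int64(346), np.int64(233)), (np.int64(346), np.int64(234)), (np.int64(346), np.int64(235)), (np.int64(347), np.int64(232)), (np.int64(347), np.int64(233)), (np.int64(348), np.int64(231)), (np.int64(349), np.int64(229))]
s4 [(np.int64(343), np.int64(235)), (np.int64(344), np.int64(235)), (np.int64(344), np.int64(236)), (np.int64(345), np.int64(234)), (np.int64(345), np.int64(235)), (np.int64(345), np.int64(236)), (np.int64(346), np.int64(233)), (np.int64(346), np.int64(234)), (np.int64(346), np.int64(235)), (np.int64(347), np.int64(232)), (np.int64(347), np.int64(233)), (np.int64(348), np.int64(231)), (np.int64(349), np.int64(229)), (np.int64(349), np.int64(230)), (np.int64(350), np.int64(228)), (np.int64(350), np.int64(229))]
l_side [(np.int64(348), np.int64(228)), (np.int64(348), np.int64(229)), (np.int64(349), np.int64(227)), (np.int64(349), np.int64(228)), (np.int64(350), np.int64(227))]
```

```bash
python3 -m crank '[[0.004,-0.009,0.001,0],[0.0084,-0.018,0.002,0],[0.0127,-0.0272,0.002,0],[0.017,-0.0363,0.002,0],[0.0211,-0.0453,0.002,0]]'| grep -E 'pos|ft_f'; python3 -m crank '[[0.004,-0.009,0,0],[0.0084,-0.018,0,0],[0.0127,-0.0272,0,0],[0.017,-0.0363,0,0],[0.0211,-0.0453,0,0]]'| grep -E 'pos|ft_f'; python3 -c "
from h import *
gt(-12,40,1)"; python3 ls.py
```

```text
position: [0.446, 0.2301, 0.0002]
ft_force: [-2.0, -2.2, 6.6]
position: [0.4452, 0.2505, 0.0002]
ft_force: [-1.9, -2.1, 6.9]
corner now [-11.3  36.6] z 0.2
pos [4.452e-01 2.505e-01 2.000e-04] yang -63.35 zaxis [-0.001 -0.001 -1.   ] rows [ 0.0014 -0.0084 -0.002 ] turn -0.004 f [-1.93 -2.09  6.93] t 11.07 w 0.999
side y 8 [336.5 235.8] deck [-39.2  22.9]
side r 6 [342.  222.5] deck [-1.1 43. ]
side o 162 [355.4 232.5] deck [  0.3 -57.5]
top o 47 [361.9 190.7] deck [  3.  -53.2]
```

```bash
python3 -m crank '[[0.0042,-0.009,0,0],[0.0084,-0.018,0,0],[0.0106,-0.0227,0,0],[0.0106,-0.0227,0,0]]'| grep -E 'pos|ft_f'; python3 ls.py|grep ' r '; python3 -m crank '[[0.0021,-0.0045,0,0],[0.0042,-0.009,0,0],[0.0053,-0.0113,0,0],[0.0053,-0.0113,0,0]]'| grep -E 'pos|ft_f'; python3 ls.py
```

```text
position: [0.4446, 0.2599, 0.0]
ft_force: [-3.1, -3.6, 6.7]
side r 15 [340.1 224.1] deck [-8.  44.3]
position: [0.4445, 0.2645, 0.0]
ft_force: [-2.4, -4.2, 7.8]
side y 8 [336.5 235.8] deck [-39.2  22.9]
side r 19 [339.5 224.8] deck [-10.6  44.5]
side o 162 [355.4 232.5] deck [  0.3 -57.5]
top o 48 [362.  190.6] deck [  3.3 -53.2]
```

```bash
python3 -m crank '[[0,0,-0.03,0],[-0.035,-0.016,-0.05,0],[-0.1,-0.05,-0.1,0],[-0.17,-0.08,-0.15,0],[-0.17,-0.08,-0.15,0]]'| grep -E 'pos|ft_f'; sed -i 's/hs\[:,:330\].*$/pass/' look.py; python3 ls.py; python3 look.py
```

```text
position: [0.3668, 0.2653, 0.0635]
ft_force: [1.1, 1.2, -0.1]
side y 12 [339.3 234.2] deck [-30.7  18.6]
side r 20 [338.5 225.2] deck [-13.2  46.6]
side o 163 [355.5 232.4] deck [  0.7 -57.2]
top y 5 [336.8 199.4] deck [-43.   15.3]
top r 21 [326.6 191. ] deck [-13.5  43.4]
top o 51 [361.5 190.7] deck [  3.2 -51.9]
y 71 [476. 166.] deck [-43.4  13.9  -0. ] left end [-49.6  14.9  -0. ] right end [-39.   12.8  -0. ]
r 497 [623. 349.] deck [-245.9 -835.4    0. ] left end [-271.5 -721.    -0. ] right end [-198.  -834.2    0. ]
o 2147 [573. 369.] deck [ -560.6 -1102.9     0. ] left end [-321.  -424.8    0. ] right end [ -418.6 -1378.6     0. ]
```

```bash
python3 -c "
from h import *
gt(-65,-32,40,d=(-11,51));gt(-65,-32,14,d=(-11,51));gt(-33,-38,14,d=(-11,51))"
```

```text
corner now [-105.8   43.6] z 60.9
pos [0.3701 0.2643 0.0609] yang -63.28 zaxis [ 0.001  0.001 -1.   ] rows [0.0126 0.2144 0.052 ] turn -0.002 f [ 0.2  -0.65  0.67] t 12.6 w 1.001
corner now [-105.8   43.6] z 60.9
pos [0.3701 0.2643 0.0609] yang -63.28 zaxis [ 0.001  0.001 -1.   ] rows [0.0125 0.2145 0.117 ] turn -0.002 f [ 0.2  -0.65  0.67] t 12.6 w 1.001
corner now [-105.8   43.6] z 60.9
pos [0.3701 0.2643 0.0609] yang -63.28 zaxis [ 0.001  0.001 -1.   ] rows [0.0788 0.2617 0.1171] turn -0.002 f [ 0.2  -0.65  0.67] t 12.6 w 1.001
```

```bash
python3 -m crank '[[0.006,0.08,0,0],[0.0126,0.16,0.03,0],[0.0126,0.2145,0.07,0],[0.0126,0.2145,0.117,0],[0.0126,0.2145,0.117,0]]'| grep -E 'pos|ft_f'; python3 -c "
from h import *
gt(-33,-38,14,d=(-11,51))"
```

```text
position: [0.412, 0.1865, 0.0103]
ft_force: [-1.4, -0.3, -2.4]
corner now [-66.6 -35.5] z 10.3
pos [0.412  0.1865 0.0103] yang -63.52 zaxis [-0.004 -0.004 -1.   ] rows [ 0.0728  0.0404 -0.0096] turn -0.006 f [-1.37 -0.25 -2.4 ] t 13.02 w 1.001
```

```bash
python3 -m crank '[[0.02,0.01,-0.002,0],[0.045,0.025,-0.003,0],[0.073,0.04,-0.003,0],[0.073,0.04,-0.003,0],[0.073,0.04,-0.003,0]]'| grep -E 'pos|ft_f'; python3 -c "
from h import *
gt(-33,-46,14,d=(-11,51))"
```

```text
position: [0.4481, 0.1893, 0.0158]
ft_force: [1.9, 1.3, 2.2]
corner now [-30.2 -33.9] z 15.8
pos [0.4481 0.1893 0.0158] yang -63.29 zaxis [ 0.003  0.001 -1.   ] rows [-0.0194  0.0245  0.0045] turn -0.002 f [1.89 1.25 2.16] t 13.43 w 1.002
```

```bash
python3 -m crank '[[-0.008,0.01,0.002,0],[-0.014,0.02,0.002,0],[-0.017,0.0235,0.002,0],[-0.017,0.0235,0.002,0]]'| grep -E 'pos|ft_f'; python3 -m crank '[[-0.002,0.0045,0,0],[-0.002,0.0045,0,0],[-0.002,0.0045,0,0]]'| grep -E 'pos|ft_f';python3 -m crank '[[-0.002,0.0045,0,0],[-0.002,0.0045,0,0],[-0.002,0.0045,0,0]]'| grep -E 'pos|ft_f'; python3 -c "
from h import *
gt(-33,-60,14,d=(-11,51))"; python3 ls.py
```

```text
position: [0.4458, 0.1782, 0.0154]
ft_force: [2.2, 3.9, 5.3]
position: [0.4458, 0.1766, 0.0154]
ft_force: [2.3, 6.3, 4.6]
position: [0.4459, 0.1748, 0.0154]
ft_force: [2.3, 5.6, 5.0]
corner now [-32.8 -48.3] z 15.4
pos [0.4459 0.1748 0.0154] yang -63.19 zaxis [ 0.004  0.003 -1.   ] rows [-0.013   0.0263  0.0035] turn -0.001 f [2.3  5.61 4.97] t 14.27 w 1.002
side y 10 [336.5 235.5] deck [-38.7  23.6]
side r 21 [340.8 227.1] deck [-13.2  33.9]
side o 163 [358.2 234.7] deck [  0.6 -70.9]
```

```bash
python3 -m crank '[[0.0016,-0.0035,0,0],[0.0032,-0.007,0,0],[0.0048,-0.0105,0,0],[0.0064,-0.014,0,0],[0.008,-0.0175,0,0]]'| grep -E 'pos|ft_f'; python3 -m crank '[[0.0016,-0.0035,0,0],[0.0032,-0.007,0,0],[0.0048,-0.0105,0,0],[0.0064,-0.014,0,0],[0.008,-0.0175,0,0]]'| grep -E 'pos|ft_f';python3 -m crank '[[0.0016,-0.0035,0,0],[0.0032,-0.007,0,0],[0.0048,-0.0105,0,0],[0.0064,-0.014,0,0],[0.008,-0.0175,0,0]]'| grep -E 'pos|ft_f'; python3 ls.py
```

```text
position: [0.4456, 0.1821, 0.0154]
ft_force: [2.1, 3.7, 4.9]
position: [0.4449, 0.1889, 0.015]
ft_force: [-0.2, -0.6, 2.9]
position: [0.4433, 0.1959, 0.0137]
ft_force: [-0.4, -0.1, 0.1]
side y 7 [336.6 235.7] deck [-39.   22.8]
side r 15 [339.7 228.3] deck [-17.8  33.8]
side o 162 [355.5 232.6] deck [  0.5 -57.9]
```

```bash
python3 -m crank '[[-0.05,-0.03,0,0],[-0.12,-0.06,-0.05,0],[-0.17,-0.08,-0.12,0],[-0.17,-0.08,-0.15,0],[-0.17,-0.08,-0.15,0]]'| grep -E 'ft_f'; python3 -m crank '[[0,0,0,-0.11],[0,0,0,-0.22],[0,0,0,-0.33],[0,0,0,-0.44],[0,0,0,-0.55]]'>/dev/null; python3 -m crank '[[0,0,0,-0.11],[0,0,0,-0.22],[0,0,0,-0.33],[0,0,0,-0.44],[0,0,0,-0.533]]'>/dev/null;python3 -m crank '[[0,0,0,0],[0,0,0,0]]'| grep -E 'pos|ft_f'; python3 look.py; python3 -c "
from h import *
gg(-105,-15,40);gg(-105,-15,10);gg(-79,-30,10)"
```

```text
ft_force: [0.5, 0.8, 0.5]
position: [0.3685, 0.1937, 0.0734]
ft_force: [0.3, -0.1, -0.8]
y 79 [440. 227.] deck [-42.2  15.6   0. ] left end [-47.5  15.4   0. ] right end [-37.2  15.9  -0. ]
r 225 [477. 214.] deck [-13.8  32.9  -0. ] left end [-28.6  32.4  -0. ] right end [ 0.4 32.9 -0. ]
o 1292 [253. 338.] deck [-339.5 -290.9    0. ] left end [-432.4 -340.4   -0. ] right end [-267.9 -217.2    0. ]
pos [0.3685 0.1938 0.0735] yang 1.44 zaxis [-0. -0. -1.] rows [-0.0974  0.0411  0.0837] turn -0.007 f [-0.73 -0.22  0.1 ] t 17.18 w 1.001
pos [0.3685 0.1938 0.0735] yang 1.44 zaxis [-0. -0. -1.] rows [-0.0974  0.0411  0.1587] turn -0.007 f [-0.73 -0.22  0.1 ] t 17.18 w 1.001
pos [0.3685 0.1938 0.0735] yang 1.44 zaxis [-0. -0. -1.] rows [-0.1344  0.1064  0.1587] turn -0.007 f [-0.73 -0.22  0.1 ] t 17.18 w 1.001
```

```bash
python3 -m crank '[[-0.05,0.02,0.03,0],[-0.0974,0.041,0.06,-0.007],[-0.0974,0.041,0.11,-0.007],[-0.0974,0.041,0.1587,-0.007],[-0.0974,0.041,0.1587,-0.007]]'| grep -E 'ft_f'; python3 -m crank '[[0,0.02,0,0],[0,0.045,0,0],[0,0.065,0,0],[0,0.065,0,0],[0,0.065,0,0]]'| grep -E 'pos|ft_f'; python3 -c "
from h import *
gg(-79,-30,10)"; python3 ls.py
```

```text
ft_force: [-0.1, -0.5, 0.1]
position: [0.413, 0.1566, 0.011]
ft_force: [0.5, 0.4, -0.7]
pos [0.413  0.1566 0.011 ] yang 2.03 zaxis [ 0.001  0.    -1.   ] rows [-0.0389 -0.0031  0.0026] turn 0.003 f [ 0.53  0.38 -0.72] t 18.02 w 0.998
side y 15 [342.5 232.4] deck [-21.1  13.6]
side r 9 [338.7 229.3] deck [-21.8  34.2]
side o 159 [355.5 232.6] deck [  0.4 -57.9]
```

```bash
python3 -m crank '[[-0.012,0,0,0],[-0.025,0,0,0],[-0.038,0,0,0],[-0.038,0,0,0]]'| grep -E 'pos|ft_f';python3 -m crank '[[-0.005,0,0,0],[-0.01,0,0,0],[-0.01,0,0,0]]'| grep -E 'pos|ft_f';python3 -m crank '[[-0.005,0,0,0],[-0.01,0,0,0],[-0.01,0,0,0]]'| grep -E 'pos|ft_f'; python3 ls.py;  python3 -c "
from h import *
gg(-79,-36,10)"
```

```text
position: [0.4124, 0.1399, 0.0104]
ft_force: [-0.1, 0.3, 0.7]
position: [0.4127, 0.1371, 0.0105]
ft_force: [0.1, 0.5, -0.1]
position: [0.4128, 0.1334, 0.0105]
ft_force: [-0.3, 3.2, 0.1]
side y 10 [336.5 235.5] deck [-38.7  23.6]
side r 19 [340.4 227.5] deck [-14.8  33.9]
side o 159 [356.3 233.1] deck [  0.6 -61.5]
top y 6 [336.8 199.8] deck [-44.4  15.2]
top r 22 [331.3 190.4] deck [-11.9  30.3]
pos [0.4128 0.1335 0.0105] yang 2.1 zaxis [ 0.  0. -1.] rows [ 0.0039 -0.0006  0.0011] turn 0.004 f [-0.63  3.8  -0.24] t 19.05 w 0.999
```

```bash
python3 -m crank '[[-0.01,0,0,0],[-0.02,0,0,0],[-0.03,0,0,0],[-0.04,0,0,0],[-0.05,0,0,0]]'| grep -E 'pos|ft_f';python3 -m crank '[[-0.004,0,0,0],[-0.004,0,0,0]]'| grep -E 'pos|ft_f'; python3 ls.py; python3 look.py; python3 -c "
from h import *
gg(-79,-65.2,10)"
```

```text
position: [0.4134, 0.1137, 0.0105]
ft_force: [-1.2, 7.9, -0.6]
position: [0.4134, 0.1118, 0.0104]
ft_force: [-1.8, 5.6, -0.1]
side y 9 [336.3 235.7] deck [-39.4  23.7]
side r 19 [343.  228.9] deck [-12.9  21.8]
side o 157 [360.6 236.9] deck [  0.3 -83.1]
top y 5 [336.8 199.4] deck [-43.   15.3]
top r 20 [335.5 190.5] deck [-12.8  18.5]
y 222 [422. 120.] deck [-42.5  17.3  -0. ] left end [-49.   17.2  -0. ] right end [-36.6  17.3  -0. ]
r 550 [479. 120.] deck [-13.5  20.4   0. ] left end [-29.7  20.3   0. ] right end [ 1.2 20.5  0. ]
o 1320 [ 29. 386.] deck [354.7 291.2   0. ] left end [291.9 227.7  -0. ] right end [513.6 476.4  -0. ]
pos [0.4134 0.112  0.0104] yang 2.12 zaxis [-0.     0.001 -1.   ] rows [-0.0153 -0.0004  0.0011] turn 0.004 f [-1.18  6.94 -0.78] t 19.78 w 1.001
```

```bash
python3 -m crank '[[-0.004,0,0,0],[-0.008,0,0,0],[-0.008,0,0,0],[-0.008,0,0,0]]'| grep -E 'pos|ft_f'; python3 ls.py
python3 - <<'E'
from look import *
look('w9.png')
cv2.imwrite('pics/w9z.png',cv2.resize(cv2.imread('pics/w9.png')[60:230,390:540],None,fx=3.5,fy=3.5,interpolation=cv2.INTER_CUBIC))
E
```

```text
position: [0.4135, 0.109, 0.0105]
ft_force: [-1.7, 7.1, -0.6]
side y 10 [336.5 235.5] deck [-38.7  23.6]
side r 19 [343.2 229.8] deck [-14.5  18.9]
side o 158 [361.2 237.4] deck [  0.3 -85.9]
top y 5 [336.8 199.4] deck [-43.   15.3]
top r 20 [336.5 190.5] deck [-12.9  15.7]
y 226 [422. 114.] deck [-42.8  17.3  -0. ] left end [-49.1  17.4  -0. ] right end [-36.6  17.4  -0. ]
r 552 [480. 120.] deck [-13.4  17.7  -0. ] left end [-29.7  17.8   0. ] right end [ 1.2 17.7 -0. ]
o 1413 [ 28. 385.] deck [355.1 287.3  -0. ] left end [294.4 224.8  -0. ] right end [529.2 484.6  -0. ]
```

View pics/w9z.png

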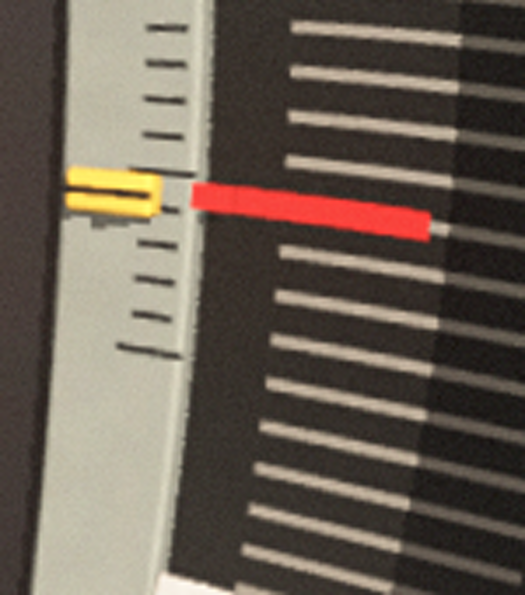

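```bash
H='hold'; python3 -m crank '[[0,0,0,0],[0,0,0,0],[0,0,0,0],[0,0,0,0],[0,0,0,0]]'| grep ft_f; python3 -m crank '[[0,0,0,0],[0,0,0,0],[0,0,0,0],[0,0,0,0],[0,0,0,0]]'| grep -E 'pos|ft_f'
python3 -m crank '[[0.002,0,0,0],[0.006,0,0,0],[0.01,0,0,0],[0.014,0,0,0],[0.018,0,0,0]]'| grep -E 'pos|ft_f'
python3 -m crank '[[0.004,0,0,0],[0.008,0,0,0],[0.012,0,0,0],[0.016,0,0,0],[0.02,0,0,0]]'| grep -E 'pos|ft_f'
python3 -m crank '[[0.004,0,0,0],[0.008,0,0,0],[0.012,0,0,0],[0.016,0,0,0],[0.02,0,0,0]]'| grep -E 'pos|ft_f'
python3 -m crank '[[0.004,0,0,0],[0.008,0,0,0],[0.012,0,0,0],[0.016,0,0,0],[0.02,0,0,0]]'| grep -E 'pos|ft_f'
python3 -m crank '[[0.004,0,0,0],[0.008,0,0,0],[0.012,0,0,0],[0.016,0,0,0],[0.02,0,0,0]]'| grep -E 'pos|ft_f'
python3 ls.py
```

```text
ft_force: [-2.5, 7.4, 0.7]
position: [0.4135, 0.109, 0.0105]
ft_force: [-2.7, 8.0, -0.8]
position: [0.4133, 0.116, 0.0105]
ft_force: [-1.4, 5.8, 1.3]
position: [0.4131, 0.1238, 0.0105]
ft_force: [-1.6, 5.0, 0.3]
position: [0.4129, 0.1317, 0.0104]
ft_force: [-0.4, 3.2, 0.5]
position: [0.4125, 0.1392, 0.0103]
ft_force: [0.0, 0.2, -0.3]
position: [0.4123, 0.1478, 0.0104]
ft_force: [0.9, 0.3, 0.3]
side y 13 [341.7 233.1] deck [-24.1  14.3]
side r 4 [340.5 232.5] deck [-25.1  19.6]
side o 156 [355.7 232.7] deck [  0.3 -58.7]
```

```bash
python3 -m crank '[[0.01,-0.02,0,0],[0.01,-0.06,0,0],[0.01,-0.1,-0.04,0],[0.01,-0.13,-0.1,0],[0.01,-0.13,-0.15,0]]'| grep -E 'pos|ft_f'; python3 -m crank '[[0,0,0,0],[0,0,0,0],[0,0,0,0]]'| grep -E 'pos|ft_f'; python3 ls.py; python3 look.py
```

```text
position: [0.3573, 0.1492, 0.0707]
ft_force: [0.3, 0.3, 0.4]
position: [0.3598, 0.1498, 0.07]
ft_force: [0.1, -0.5, 0.4]
side y 13 [340.1 234. ] deck [-29.   16.7]
side r 23 [343.7 229.2] deck [-12.3  18.8]
side o 158 [355.6 232.4] deck [  0.9 -57.8]
top y 6 [336.8 199.8] deck [-44.4  15.2]
top r 20 [336.5 190.5] deck [-12.9  15.7]
top o 21 [361.9 186. ] deck [ 18.2 -52.7]
y 88 [462. 173.] deck [-41.8  16.5  -0. ] left end [-47.2  16.3  -0. ] right end [-37.   16.5   0. ]
r 242 [498. 179.] deck [-13.9  17.7  -0. ] left end [-28.9  17.5  -0. ] right end [ 0.6 17.6 -0. ]
o 1479 [488. 285.] deck [ -3.8 -66.3  -0. ] left end [-24.4 -76.8  -0. ] right end [ 13.8 -54.4   0. ]
```

Pointer is at the tag within about 1 mm, the handle is home and the arm is clear of everything.

```bash
python3 -c "
from h import *
print(manip.hand_in())"
```

```text
the job is handed in; nothing more can be done
None
```

The job is handed in, with no verdict returned: the strip was slid home to its stop, the handle drawn to the tag, held for over a second and eased home, and the last pictures show the pointer about 1 mm from the tag, the handle home and the arm clear; a first try at the handle drew it about 13 mm, carrying the pointer about 12 mm off home, and was eased back before the real pull.

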